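Fit the filter cartridge into the nail dust collector

ROBOT

A 7-joint arm with a two-finger parallel gripper is mounted at the origin on the work surface; the furniture and walls round the work are solid. World frame = base frame: x ahead of the robot, y to its left, z up, the work surface at z = 0. Lengths are in m, angles in rad, forces in N, time in s.
With the tool pointing down it reaches from about 0.425 to 0.925 m from the base axis. Payload 6.8 kg.
Tool frame: the origin (TCP) lies at the very end of the fingers, on their centre line; the grasp point (between the pads) lies 19 mm behind it; z points along the fingers, y is the line along which they close (so a half turn about z gives the same grasp; the last joint's range is limited). The gripper opens to 85 mm and grips with 20 to 120 N. Pads are 22 mm wide; open, the fingers measure 114 mm over their backs; the gripper's body (76 mm by 85 mm) begins 54 mm behind the grasp point. The pads swing forward as they close: fully open they stand 13 mm farther back than shut.
Start: joints at [1.039, 0.477, 0.022, 1.555, -0.011, 1.109, -0.083], TCP at [0.278, -0.615, 0.231] pointing down, gripper open.
Joint ranges: [-2.96, 2.96], [-0.34, 2.1], [-1.41, 1.46], [0.24, 2.44], [-1.37, 4.51], [0.17, 1.92], [-2.96, 2.96]. Speed limits (rad/s): [2.39, 2.39, 3.14, 3.14, 3.14, 3.14, 3.14].

INTERFACE

Orientations are given as a unit quaternion [w, x, y, z].
In Python, from station import get_obs, read_camera, hand_in gives the robot as it stands.
- The arm moves only by the tool arm_command, never from a script. Its argument "commands" is one flat list of numbers, 7 for each row, row after row: the shift along the tool's x, y, z in m, then the turn, a rotation vector about the tool's x, y, z in degrees, then the opening, from 0 (shut) to 1 (fully open). In form: [tx, ty, tz, rx, ry, rz, fingers, tx, ty, tz, rx, ry, rz, fingers, ...]. A call has 1 to 8 rows; each row is the pose to reach, as a shift and turn from the pose commanded when the call began, along the tool's axes at that moment; what a row does not reach only later rows make up. A row lasts 1/10 s, in which the tool goes at most 50 mm and 8.59 degrees, less where a joint would pass 70% of its speed; a pose out of reach is approached as far as the arm can. A call with a gripper value outside its range is refused whole. The fingers move at their own pace and stop on an object; "force" is the grip in N (left out, the last holds). Time passes only in rows, so rows that repeat a pose let the fingers close. It gives the time, the measured TCP pose, the force, the opening and the grip force at its end, in the units of the state.
- get_obs(): the state, without advancing time (a new reading comes with each control period).
- read_camera(name): name is "side" or "top"; returns a dict with "img" (480x640x3 uint8, red, green, blue), "camera_matrix" (3x3 intrinsics, pixels), "k1" (the pictures are not rectified: a ray, as slopes to the right and down, at radius r is drawn at 1 + k1 r^2 times it, then the intrinsics apply), "pose" (4x4, takes a point from camera to world coordinates). Camera axes: x right, y down, z forward; pixel columns grow to the right and rows downward; lengths in m; the calibration is good to about 2 mm. A picture is of the moment at which its call begins. There is no depth.
- hand_in(): hands the job in; it is judged then, once.
The state is a dict: "t": time; "q": joint angles; "joint_vel": joint speeds; "joint_torque": joint torques, N m; "eef_pos": TCP position; "tool_rot": TCP orientation; "contact_force": force on the tool from outside, world axes, zero at the start; "torque": the same for the moment, N m; "gripper_width": opening from 0.0 (shut) to 1.0 (fully open); "grasp_force": force on a finger pad.
Only numpy, scipy, OpenCV 4.12 (cv2) and the standard library are available. Lean on these libraries where they do the work, as an engineer would, in place of code of your own. Each camera call takes 0.05 s, during which the arm holds its last target. There are 200 camera calls.

TASK

Fit the loose filter cartridge into the small dust collector before filing starts: nose first up the lead-in ramp and over the raised lip, its nose under the two hold-down lugs, and far enough in against the sprung sealing plate that you can press its tail down behind the lip. Let go so that the spring holds it against the lip, lying flat and fully home. Frame and guides are delicate, so feel your way: all the forces between filter and collector together, the spring's few newtons included, must stay under 30 N; leave the three jars that stand by it where they are.

Things in the scene. Friction and masses are not known exactly. Their poses are not given: they have to be found in the camera images.
- collector: White table-top dust collector, fixed; place and heading vary. Origin: on the table under the centre of the filter bay. x is the way the filter goes in, y across, z up. Bay floor 5 mm above the table; side walls 87 mm apart inside, 31 mm high, x = -63 to 72 mm; fan housing x = 71 to 165 mm, 128 mm wide, 62 mm high. A seated filter has its origin 5 mm above this one, same axes.
- ramp_foot (a point): Middle of the foot of the collector's lead-in ramp, at table level, x = -115 mm of the collector. The ramp rises straight from here to the lip, 10 mm up over 55 mm. Flared cheeks beside it, 22 mm high, narrow from about 105 mm apart at the foot to 90 mm at the lip.
- lip (a point): Top of the retaining lip, middle of its inner edge: x = -55 mm of the collector, 10 mm above the table, 5 mm above the bay floor behind it. The lip's top is flat, x = -60 to -55 mm, across the full bay.
- lugs (a point): Point on the bay's centre line midway between the two hold-down lugs, level with their undersides: x = 36 mm of the collector, 24 mm above the table (3 mm over a seated filter). One lug on each side wall, x = 23 to 50 mm, reaching 13 mm inward.
- filter: Grey filter cartridge with white pleats on top, 110 (x) x 84 (y) x 16 mm, 0.1 to 0.2 kg, loose. Origin: centre of its underside; x points to its nose, z up. Upright pull tab across it near the tail: 9 mm thick (x), 32 mm wide, 16 to 40 mm above the underside, middle at x = -35 mm; it may be gripped. The flat 15 mm strip between tab and tail end (x = -55 mm) may be pressed on.
- filter_nose (a point): Middle of the lower nose edge of the filter (x = +55 mm on its underside).
- filter_tail (a point): Middle of the lower tail edge of the filter (x = -55 mm on its underside).
- seal_plate (a joint): Upright rubber-faced sealing plate at the inner end of the bay, sprung toward the mouth: 0 at rest (its face at x = 52 mm of the collector), grows to 0.005 m as it is pushed in, where it meets a hard stop, 2 mm beyond its place behind a filter that is home. The spring gives about 5 N at the start of its travel, 7 N at 3 mm (filter home against the lip) and 8.5 N at the stop.
- powder_jar: Bystander: open clear jar of white powder, 52 mm wide, 45 mm high. Origin: centre of its underside.
- pigment_1: Bystander: small jar with a pale ribbed lid, 32 mm wide, 23 mm high. Origin: centre of its underside.
- pigment_2: Bystander: small jar with a smooth dark lid, 32 mm wide, 23 mm high. Origin: centre of its underside.

How it is judged:
On the way:
1. the filter's nose is under the hold-down lugs while its tail still rides on the raised lip (x of filter_nose in the frame of collector above 0.028 m and z of filter_tail in the frame of collector between 0.0075 and 0.02 m and contact force between filter and collector above 0.2 N), for 0.05 s.
At the end, for the whole second after the job is handed in: The filter lies flat in the bay, at rest: nose and tail edges within 1.5 mm of the bay floor, origin within 2 mm of the collector's along x and 3 mm across, turned less than 0.05 rad, its tail held behind the lip by the sealing plate, which is pushed in by over 1.5 mm (x of filter in the frame of collector between -0.002 and 0.002 m and y of filter in the frame of collector between -0.003 and 0.003 m and z of each of filter_nose, filter_tail in the frame of collector below 0.0065 m and angle between the x axis of filter and the x axis of collector, either way round below 0.05 rad and angle between filter's own z axis and vertical below 0.05 rad and value of joint seal_plate above 0.0015 m and linear speed of filter below 0.01 m/s); the robot touches nothing.
It fails at once if the filter is forced: more than 30 N, added up over all contacts, between the filter and the collector (lip, lugs, walls, floor or sealing plate) (contact force between filter and collector above 30 N).
It fails at once if one of the three jars is moved by more than 20 mm (distance of any of powder_jar, pigment_1, pigment_2 from where it was at the start of the episode above 0.02 m).
It also fails if it takes over 61 s, if anything falls off the work surface, if the arm or the gripper's body presses on something with over 40 N, if the wrist force passes 120 N, or if a joint passes its speed limit or range.

## Working session

There is one attempt and no reset: what is moved stays moved. The work goes in short steps, Python scripts to look and compute and a tool call to move; the robot and the scene stay as the last step left them, time stands still between calls to the robot, and variables do not carry over. Pictures are saved under pics/ and viewed, at most 10 in all, crops included, and the job is handed in when it is done.

Besides the shell and the picture viewer there is one more tool, called after "Call:" as name(argument=value, ...), one argument or row to a line, values as JSON. arm_command: Moves the arm, as the interface text tells. Its arguments: {"type":"object","properties":{"commands":{"type":"array","items":{"type":"number"}},"force":{"type":"number"}},"required":["commands"]}

```bash
mkdir -p pics; cat > h.py <<'E'
import numpy as np, cv2
from station import get_obs, read_camera, hand_in
def undist(c,uv):
    K=np.array(c["camera_matrix"]);uv=np.atleast_2d(np.array(uv,float))
    d=np.array([(uv[:,0]-K[0,2])/K[0,0],(uv[:,1]-K[1,2])/K[1,1]]).T
    s=d.copy()
    for _ in range(20): s=d/(1+c["k1"]*(s**2).sum(1,keepdims=True))
    return s
def rays(c,uv):
    s=undist(c,uv);P=np.array(c["pose"])
    return P[:3,3],np.c_[s,np.ones(len(s))]@P[:3,:3].T
def onplane(c,uv,z):
    o,d=rays(c,uv);return o+d*((z-o[2])/d[:,2])[:,None]
def proj(c,X):
    P=np.array(c["pose"]);K=np.array(c["camera_matrix"])
    p=(np.atleast_2d(X)-P[:3,3])@P[:3,:3];s=p[:,:2]/p[:,2:];s=s*(1+c["k1"]*(s**2).sum(1,keepdims=True))
    return s*[K[0,0],K[1,1]]+[K[0,2],K[1,2]]
def snap(n,f):
    c=read_camera(n);cv2.imwrite(f"pics/{f}.png",c["img"][:,:,::-1]);np.save(f"pics/{f}.npy",c,allow_pickle=True);return c
def load(f): return np.load(f"pics/{f}.npy",allow_pickle=True).item()
E
python3 - <<'E'
from h import *
for n in("top","side"):
    c=snap(n,n+"0");print(n,c["k1"],np.round(c["camera_matrix"],1).tolist(),np.round(c["pose"],3).tolist())
o=get_obs();print(o)
E
```

```text
top -0.08547617494286089 [[466.6, 0.0, 315.1], [0.0, 466.6, 241.1], [0.0, 0.0, 1.0]] [[0.024, -0.977, 0.211, 0.327], [-1.0, -0.023, 0.004, -0.035], [0.001, -0.211, -0.978, 0.878], [0.0, 0.0, 0.0, 1.0]]
side -0.02282058209125621 [[517.9, 0.0, 320.2], [0.0, 517.9, 238.9], [0.0, 0.0, 1.0]] [[0.995, -0.045, 0.089, 0.407], [-0.1, -0.444, 0.891, -0.794], [-0.001, -0.895, -0.446, 0.433], [0.0, 0.0, 0.0, 1.0]]
{'t': 0.1, 'q': array([ 1.03890632,  0.47773735,  0.02237821,  1.5563416 , -0.01150668,
        1.10933829, -0.0831166 ]), 'joint_vel': array([ 2.06114265e-04,  7.61575121e-04,  2.69242737e-04, -4.44915399e-03,
       -4.40635054e-04,  8.78218518e-04, -2.34562060e-07]), 'joint_torque': array([ 5.42439491e-03, -5.97760963e+01,  1.61459494e+00, -2.81954080e+01,
        1.29305638e-02,  5.10688842e-03,  8.63315222e-06]), 'eef_pos': array([ 0.27732019, -0.61480649,  0.23041493]), 'tool_rot': array([-8.12233117e-04,  9.77637039e-01,  2.10297649e-01, -2.43564440e-04]), 'contact_force': array([ 0.03155919,  0.88823601, -0.62668175]), 'torque': array([-0.00483302,  0.00308877, -0.01496559]), 'grasp_force': 0.0, 'gripper_width': 1.0029304932957697}
```

View pics/top0.png

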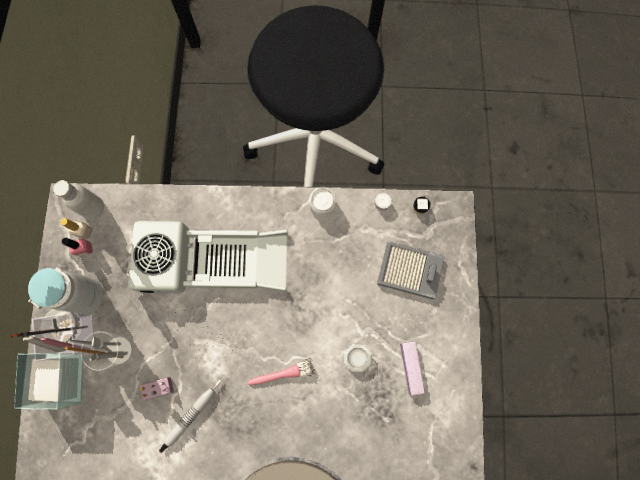

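View pics/side0.png

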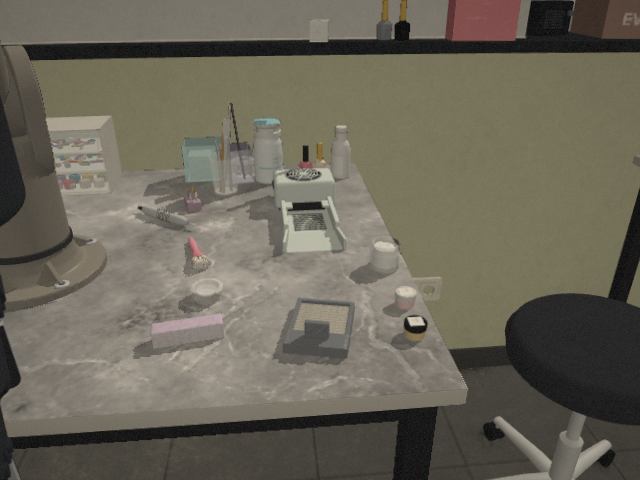

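The top view shows the collector at (130–290, 220–292) with its mouth to the right (toward -y), the filter at (380–443, 242–298) with its tab to the right, and the jars at (321,202), (383,200) and (422,205). The side view confirms this: collector mouth (315,240), filter (320,328). I'll enlarge both.

```bash
python3 - <<'E'
from h import *
c=load("top0")["img"][:,:,::-1]; s=load("side0")["img"][:,:,::-1]
a=cv2.resize(c[212:302,120:300],None,fx=4,fy=4,interpolation=cv2.INTER_CUBIC)
b=np.hstack([cv2.resize(c[235:305,370:450],None,fx=4.4,fy=3.2,interpolation=cv2.INTER_CUBIC)[:224],cv2.resize(s[290:360,275:365],None,fx=4.0889,fy=3.2,interpolation=cv2.INTER_CUBIC)])
b=cv2.resize(b,(720,240));cv2.imwrite("pics/crop1.png",np.vstack([a,b]))
E
```

```text
(no output)
```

View pics/crop1.png

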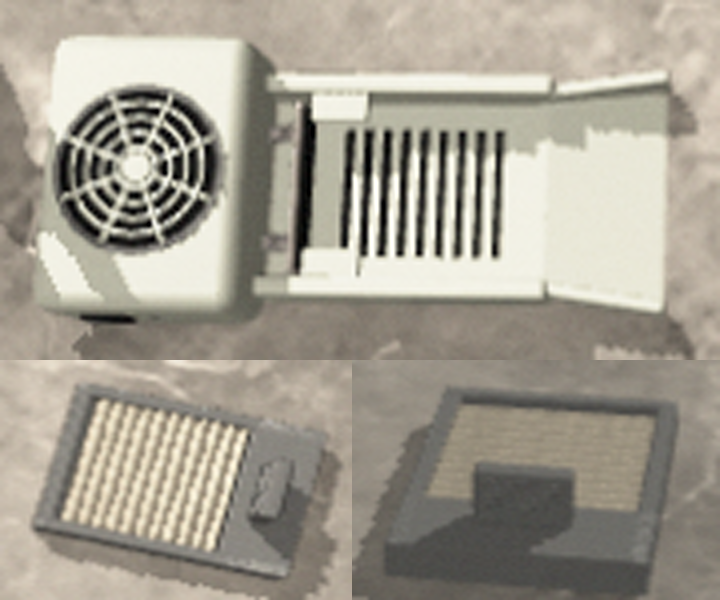

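The crop shows the bay between wall tops (crop rows about 92 and 283), the lip at crop column about 548 and the ramp foot at column about 665. The lugs are at (340,107) and (328,262). The filter's top corners are (82,385), (325,432), (285,578) and (38,528) in the lower-left crop. Next I measure these.

```bash
python3 - <<'E'
from h import *
c=load("top0");s=load("side0")
A=lambda p:np.array(p,float)/4+[120-.375,212-.375]
B=lambda p:(np.array(p,float)-[0,360])/[4.4,3.4286]+[370-.4,235-.4]
C=lambda p:(np.array(p,float)-[352,360])/[4.0889,3.4286]+[275-.4,290-.4]
P=lambda n,x:print(n,np.round(np.array(x)*1e3,1).tolist())
P("foot",onplane(c,A([[665,200],[667,100],[663,298]]),0))
P("lip",onplane(c,A([[548,190]]),.01))
for z in(.031,.036):P("wall in up/lo x2",onplane(c,A([[272,91],[551,95],[262,281],[547,284]]),z))
P("lugs up x0,x1, lo x0,x1 inner edge",onplane(c,A([[313,120],[368,121],[302,250],[357,250]]),.027))
T=onplane(c,B([[82,385],[325,432],[285,578],[38,528]]),.016);P("filt top",T)
S=onplane(s,C([[445,388],[677,403],[640,565],[388,545]]),.016);P("filt side",S)
for Q in(T,):
    print([round(np.linalg.norm(Q[i]-Q[(i+1)%4])*1e3,1) for i in range(4)])
print([round(np.linalg.norm(S[i]-S[(i+1)%4])*1e3,1) for i in range(4)])
P("tabtop top",onplane(c,B([[272,457],[288,458],[272,518],[252,518]]),.04))
P("tabtop side",onplane(s,C([[475,467],[575,470]]),.04))
P("jars",onplane(c,[[321,198],[383,199],[422,204]],.03))
E
```

```text
foot [[474.6, 23.5, 0.0], [523.4, 24.3, 0.0], [427.7, 22.8, 0.0]]
lip [[476.3, 78.3, 10.0]]
wall in up/lo x2 [[516.4, 207.8, 31.0], [517.6, 76.4, 31.0], [427.0, 205.3, 31.0], [429.1, 73.9, 31.0]]
wall in up/lo x2 [[515.3, 206.4, 36.0], [516.5, 75.8, 36.0], [426.4, 203.9, 36.0], [428.5, 73.3, 36.0]]
lugs up x0,x1, lo x0,x1 inner edge [[503.8, 188.4, 27.0], [504.0, 162.3, 27.0], [442.4, 188.9, 27.0], [443.0, 163.2, 27.0]]
filt top [[514.3, -169.9, 16.0], [490.3, -274.6, 16.0], [409.5, -255.1, 16.0], [434.5, -150.6, 16.0]]
filt side [[437.1, -149.9, 16.0], [518.4, -169.9, 16.0], [490.0, -275.4, 16.0], [412.7, -255.7, 16.0]]
[np.float64(107.5), np.float64(83.1), np.float64(107.5), np.float64(82.0)]
[np.float64(83.7), np.float64(109.2), np.float64(79.7), np.float64(108.5)]
tabtop top [[471.6, -245.2, 40.0], [471.2, -251.9, 40.0], [438.9, -244.3, 40.0], [438.7, -236.0, 40.0]]
tabtop side [[441.5, -242.3, 40.0], [472.8, -247.4, 40.0]]
jars [[593.4, -40.6, 30.0], [594.4, -158.5, 30.0], [586.5, -233.0, 30.0]]
```

```bash
cat >> h.py <<'E'
from scipy.spatial.transform import Rotation as Ro
COL=np.array([.4726,.139]);CH=90.7
def frame(head,pitch=0):   # filter axes; pitch>0 = nose down (deg)
    return Ro.from_euler("zy",[head,pitch],degrees=True).as_matrix()
def toolR(F): return np.c_[-F[:,1],-F[:,0],-F[:,2]]
def cur():
    o=get_obs();q=o["tool_rot"];return o,Ro.from_quat([q[1],q[2],q[3],q[0]]).as_matrix()
def delta(pos,R):
    o,Rc=cur();d=Rc.T@(np.array(pos)-o["eef_pos"])
    return np.round(np.r_[d*1e3,Ro.from_matrix(Rc.T@R).as_rotvec(degrees=True)],2).tolist()
E
python3 - <<'E'
from h import *
print(delta([.456,-.2455,.12],toolR(frame(76.8))))
E
```

```text
[314.75, -262.98, 110.82, -0.09, 0.04, 37.48]
```

Call:
arm_command(
  commands=[0.04,-0.03,0.012,0,0,5,1,0.08,-0.067,0.03,0,0,13,0.8,0.12,-0.1,0.045,0,0,21,0.5,0.16,-0.133,0.06,0,0,29,0.5,0.2,-0.167,0.08,0,0,37.5,0.5,0.24,-0.2,0.095,0,0,37.5,0.5,0.28,-0.234,0.11,0,0,37.5,0.5,0.315,-0.263,0.111,0,0,37.5,0.5],
  force=30,
)

```text
t: 0.9
eef_pos: [0.4446, -0.2679, 0.1225]
tool_rot: [-0.0, 0.993, -0.115, -0.001]
contact_force: [-0.4, -0.2, 0.3]
gripper_width: 0.497
grasp_force: 0.0
```

Call:
arm_command(
  commands=[0,0,0,0,0,0,0.5,0,0,0,0,0,0,0.5,0,0,0,0,0,0,0.5],
)

```text
t: 1.2
eef_pos: [0.4444, -0.2712, 0.1238]
tool_rot: [0.0, 0.993, -0.116, -0.0]
contact_force: [0.4, -0.1, -0.6]
gripper_width: 0.501
grasp_force: 0.0
```

```bash
python3 - <<'E'
from h import *
print(delta([.456,-.2455,.06],toolR(frame(76.8))),get_obs()["gripper_width"],get_obs()["contact_force"])
c=snap("side","side1");t=snap("top","top1")
a=c["img"][180:360,230:430,::-1];b=t["img"][190:330,330:490,::-1]
cv2.imwrite("pics/crop2.png",np.hstack([cv2.resize(a,(400,360)),cv2.resize(b,(400,350))] if 0 else [cv2.resize(a,(400,360),interpolation=2),cv2.resize(b,(400,360),interpolation=2)]))
E
```

```text
[5.44, -27.71, 63.81, 0.04, 0.01, -0.11] 0.5006053263265813 [ 0.42265272 -0.13881451 -0.62055144]
```

View pics/crop2.png

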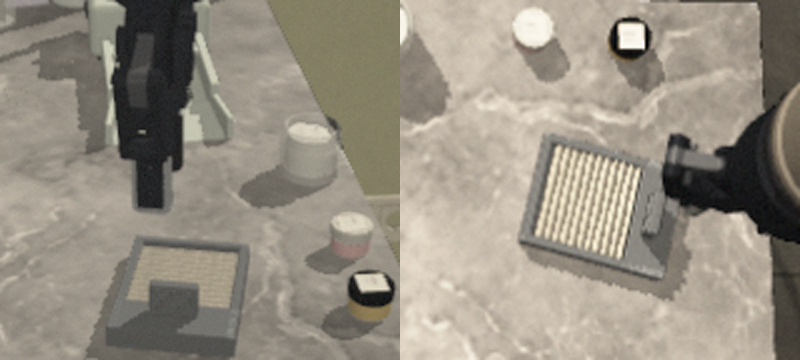

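The gripper hangs above and short of the tab, tip about 28 mm toward the tail, with the tab in view at side crop (173,297). I'll align it, then descend.

Call:
arm_command(
  commands=[0.005,-0.028,0.02,0,0,0,0.5,0.005,-0.028,0.05,0,0,0,0.5,0.005,-0.028,0.064,0,0,0,0.5,0.005,-0.028,0.064,0,0,0,0.5,0.005,-0.028,0.064,0,0,0,0.5],
)

```text
t: 1.8
eef_pos: [0.456, -0.245, 0.0601]
tool_rot: [0.0, 0.993, -0.116, -0.0]
contact_force: [-0.1, 0.5, 0.1]
gripper_width: 0.502
grasp_force: 0.0
```

```bash
python3 - <<'E'
from h import *
print(delta([.456,-.2455,.021],toolR(frame(76.8))),get_obs()["contact_force"])
E
```

```text
[0.13, 0.47, 39.11, 0.02, -0.0, -0.14] [-0.08287529  0.51382519  0.06533772]
```

Call:
arm_command(
  commands=[0,0,0.02,0,0,0,0.4,0,0,0.034,0,0,0,0.4,0,0,0.039,0,0,0,0.4,0,0,0.039,0,0,0,0.2,0,0,0.039,0,0,0,0.05,0,0,0.039,0,0,0,0.0,0,0,0.039,0,0,0,0.0,0,0,0.039,0,0,0,0.0],
  force=30,
)

```text
t: 2.6
eef_pos: [0.4566, -0.244, 0.0212]
tool_rot: [0.0, 0.993, -0.115, 0.0]
contact_force: [-0.2, 0.3, 2.2]
gripper_width: 0.095
grasp_force: 32.1
```

```bash
python3 - <<'E'
from h import *
o,R=cur();print(o["contact_force"],o["gripper_width"],o["grasp_force"],np.round(R,3).tolist())
E
```

```text
[-0.21882029  0.29009893  2.15085536] 0.09536106239679434 32.132155895233154 [[0.973, -0.229, 0.001], [-0.229, -0.973, -0.0], [0.001, 0.0, -1.0]]
```

```bash
cat >> h.py <<'E'
EY=0.0; GX,GZ=-.035,.021
def ftarget(x,y,z,pitch,ch=None):
    ch=CH if ch is None else ch
    C=frame(ch);F=frame(ch,pitch)
    o=np.r_[COL,0]+C@np.array([x,y,z])
    return delta(o+F@np.array([GX,EY,GZ]),toolR(F))
def fnow():
    "filter pose in collector frame (mm) from tool"
    o,R=cur();F=np.c_[-R[:,1],-R[:,0],-R[:,2]];C=frame(CH)
    p=C.T@(o["eef_pos"]-F@np.array([GX,EY,GZ])-np.r_[COL,0]);L=C.T@F
    nose=p+L@[.055,0,0];tail=p-L@[.055,0,0]
    print("org",np.round(p*1e3,2),"nose",np.round(nose*1e3,2),"tail",np.round(tail*1e3,2),"yaw %.2f"%np.degrees(np.arctan2(L[1,0],L[0,0])),"F(col)",np.round(C.T@o["contact_force"],2),"grip",round(o["grasp_force"],1),round(o["gripper_width"],3),"t",o["t"])
E
python3 - <<'E'
from h import *
fnow();print(ftarget(-.135,0,.045,2.5))
E
```

```text
org [-3.4883e+02  1.2270e+01  2.3000e-01] nose [-2.9545e+02 -9.7000e-01  2.2000e-01] tail [-4.0221e+02  2.5510e+01  2.4000e-01] yaw -13.93 F(col) [0.29 0.22 2.15] grip 32.1 0.095 t 2.6
[-30.19, -211.72, -44.79, -0.26, -2.54, -13.92]
```

```bash
sed -i 's/"zy"/"ZY"/' h.py; python3 - <<'E'
from h import *
print(ftarget(-.135,0,.045,2.5))
E
```

```text
[-31.3, -212.44, -46.33, -2.47, 0.26, -13.92]
```

Call:
arm_command(
  commands=[0,0,-0.025,0,0,0,0,0,-0.01,-0.046,0,0,0,0,-0.008,-0.05,-0.046,-1,0,-4,0,-0.014,-0.09,-0.046,-2,0.2,-9,0,-0.02,-0.13,-0.046,-2.5,0.3,-13.9,0,-0.026,-0.17,-0.046,-2.5,0.3,-13.9,0,-0.0313,-0.2124,-0.0463,-2.5,0.3,-13.9,0,-0.0313,-0.2124,-0.0463,-2.5,0.3,-13.9,0],
  force=40,
)

```text
t: 3.4
eef_pos: [0.4754, -0.0228, 0.0674]
tool_rot: [0.02, 1.0, 0.011, 0.001]
contact_force: [0.5, -0.5, -0.9]
gripper_width: 0.094
grasp_force: 40.5
```

Call:
arm_command(
  commands=[0,0,0,0,0,0,0,0,0,0,0,0,0,0,0,0,0,0,0,0,0],
)

```text
t: 3.7
eef_pos: [0.474, -0.0315, 0.067]
tool_rot: [0.022, 1.0, 0.005, -0.0]
contact_force: [-0.5, 1.1, -1.8]
gripper_width: 0.095
grasp_force: 40.5
```

```bash
python3 - <<'E'
from h import *
fnow();print(ftarget(-.135,0,.045,2.5))
c=snap("top","top2");s=snap("side","side2")
a=cv2.resize(c["img"][205:305,180:360,::-1],None,fx=3.6,fy=3.6,interpolation=2)
b=cv2.resize(s["img"][170:290,240:420,::-1],None,fx=2,fy=1.9,interpolation=2)
print(a.shape,b.shape);b=cv2.copyMakeBorder(b,0,0,0,a.shape[1]-b.shape[1],cv2.BORDER_CONSTANT)
cv2.imwrite("pics/crop3.png",np.vstack([a,b]))
E
```

```text
org [-136.42    0.57   44.5 ] nose [-81.48   0.41  42.05] tail [-191.37    0.73   46.94] yaw -0.16 F(col) [ 1.09  0.53 -1.77] grip 40.5 0.095 t 3.7
[0.65, -1.39, -0.54, 0.05, 0.03, -0.16]
(360, 648, 3) (228, 360, 3)
```

View pics/crop3.png

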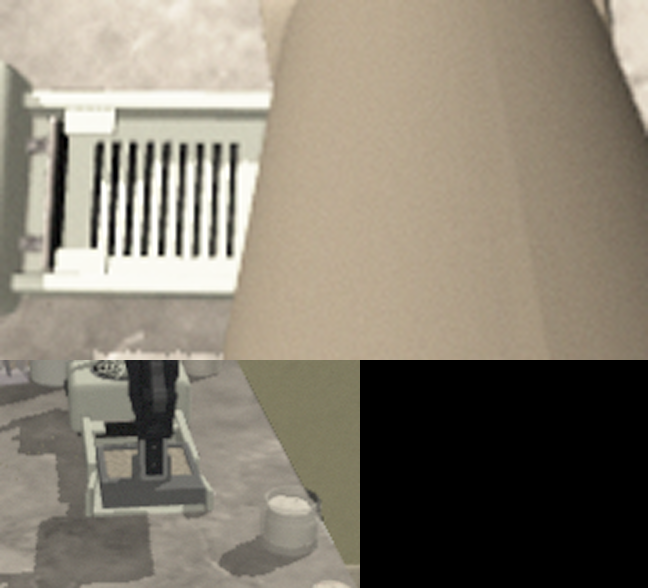

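Side view: the filter is held level over the ramp, with its tail face spanning about crop (103–205, 495); the top camera is blocked by the arm. I'll measure the lateral offset from side profiles.

```bash
python3 - <<'E'
from h import *
s=load("side2");s0=load("side0")
g=s["img"].astype(int).sum(2)//3;g0=s0["img"].astype(int).sum(2)//3
for r in(234,236,238,240,242,244):print(r,g[r,284:350].tolist())
print("ramp clean")
for r in(244,246,247,248,249,250,251):print(r,g0[r,276:350].tolist())
E
```

```text
234 [147, 190, 187, 160, 151, 134, 74, 96, 102, 101, 93, 92, 93, 96, 90, 78, 76, 81, 82, 75, 79, 78, 79, 77, 80, 77, 77, 78, 79, 74, 77, 78, 77, 74, 74, 78, 71, 76, 85, 96, 102, 109, 111, 110, 111, 113, 110, 112, 109, 110, 114, 111, 110, 111, 110, 109, 116, 145, 186, 178, 155, 144, 143, 145, 143, 147]
236 [168, 187, 181, 145, 168, 161, 67, 79, 78, 79, 77, 77, 77, 79, 81, 79, 77, 79, 77, 80, 78, 80, 77, 77, 76, 75, 78, 78, 78, 81, 77, 76, 78, 80, 78, 86, 104, 112, 110, 114, 110, 110, 111, 112, 109, 113, 113, 111, 112, 113, 113, 115, 111, 114, 113, 114, 115, 121, 143, 180, 182, 153, 144, 144, 145, 148]
238 [134, 123, 121, 153, 176, 168, 100, 76, 79, 78, 78, 78, 79, 77, 79, 79, 77, 77, 80, 77, 80, 77, 80, 79, 79, 80, 78, 78, 81, 80, 80, 80, 79, 89, 98, 97, 95, 94, 91, 93, 90, 89, 86, 89, 83, 84, 84, 80, 83, 80, 85, 81, 81, 80, 80, 79, 80, 81, 92, 131, 164, 172, 166, 156, 155, 154]
240 [131, 119, 113, 155, 178, 170, 111, 72, 80, 79, 82, 82, 80, 81, 79, 80, 81, 81, 77, 79, 80, 79, 79, 80, 79, 81, 81, 80, 81, 78, 78, 81, 78, 82, 79, 81, 79, 83, 78, 82, 83, 80, 78, 80, 78, 79, 83, 79, 78, 8
[... 2518 characters left out ...]
, 95, 107, 126, 125, 128, 144, 171, 180, 177, 181, 178, 179, 177, 179, 177, 179, 179, 180, 178, 181, 179, 179, 182, 180, 180, 179, 179, 177, 179, 175, 173, 171, 171, 170, 164, 168, 164, 164, 163, 162, 163, 163, 158, 154, 154, 153, 154, 153, 150, 142, 119, 104, 100, 102, 103, 106, 103, 99, 96, 95, 96, 94, 105, 128, 135, 147, 150, 152, 150]
251 [92, 93, 90, 89, 88, 93, 104, 126, 129, 126, 141, 169, 179, 179, 180, 178, 173, 172, 174, 172, 164, 166, 164, 170, 170, 167, 160, 163, 162, 159, 157, 155, 157, 158, 154, 149, 150, 148, 146, 145, 142, 146, 143, 144, 144, 146, 141, 138, 132, 133, 132, 133, 135, 132, 132, 123, 90, 92, 92, 97, 95, 97, 92, 93, 92, 100, 116, 127, 141, 143, 149, 150, 153, 155]
```

```bash
python3 - <<'E'
from h import *
s=load("side2");s0=load("side0")
C=frame(CH);o0=np.r_[COL,0]
p=onplane(s0,[[286,249],[341.7,249],[313.85,249]],.001);print("foot col",np.round(((p-o0)@C)*1e3,1))
# tail face edges onto plane collector x=-191.5
o,d=rays(s,[[290.3,242],[342.7,242],[290.2,240],[342.8,240],[316.5,236.9],[316.5,247]])
oc=(o-o0)@C;dc=d@C
print(np.round((oc+dc*((-.1915-oc[0])/dc[:,0])[:,None])*1e3,1))
# gray bottom edge rows
g=s["img"].astype(int).sum(2)//3
for c in(300,316,335):print(c,g[228:262,c].tolist())
E
```

```text
foot col [[-102.9   46.2    1. ]
 [-114.3  -53.5    1. ]
 [-108.6   -3.6    1. ]]
[[-1.915e+02  4.230e+01  5.940e+01]
 [-1.915e+02 -4.250e+01  5.460e+01]
 [-1.915e+02  4.240e+01  6.300e+01]
 [-1.915e+02 -4.260e+01  5.820e+01]
 [-1.915e+02  1.000e-01  6.620e+01]
 [-1.915e+02  2.000e-01  4.790e+01]]
300 [145, 140, 142, 131, 97, 78, 76, 78, 77, 77, 77, 81, 81, 79, 79, 78, 79, 77, 78, 116, 162, 158, 136, 128, 106, 97, 99, 98, 99, 96, 92, 86, 88, 88]
316 [31, 28, 57, 96, 108, 84, 77, 77, 78, 76, 79, 82, 78, 82, 79, 81, 81, 81, 95, 161, 185, 186, 171, 151, 143, 144, 139, 135, 133, 137, 146, 144, 138, 141]
335 [113, 126, 124, 111, 112, 114, 111, 112, 115, 97, 81, 81, 79, 83, 81, 79, 79, 88, 119, 135, 136, 125, 112, 99, 106, 138, 152, 153, 155, 148, 148, 143, 138, 136]
```

```bash
python3 - <<'E'
from h import *
C=frame(CH);o0=np.r_[COL,0]
def ov(n,x0,y0,w,h,k):
    c=load(n);im=cv2.resize(c["img"][y0:y0+h,x0:x0+w,::-1],None,fx=k,fy=k,interpolation=cv2.INTER_CUBIC)
    def L(a,b,col):
        q=proj(c,o0+np.array([a,b])/1e3@C.T);q=((q-[x0,y0]+.5)*k).astype(int);cv2.line(im,tuple(map(int,q[0])),tuple(map(int,q[1])),col,1)
    for s in(1,-1):
        L([-63,s*43.5,31],[60,s*43.5,31],(0,0,255))
        L([-63,s*43.5,36],[60,s*43.5,36],(255,0,0))
        L([23,s*30.5,24],[50,s*30.5,24],(0,160,0))
        L([-115,s*52.5,0],[-60,s*45,10],(255,0,255))
    L([-115,-52.5,0],[-115,52.5,0],(255,0,255));L([-55,-43.5,10],[-55,43.5,10],(0,160,0))
    return im
a=ov("top0",180,215,120,80,5);b=ov("side0",272,190,84,66,5)
print(a.shape,b.shape)
im=np.zeros((330,1020,3),np.uint8);im=np.vstack([cv2.resize(a,(450,300)),cv2.copyMakeBorder(cv2.resize(b,(381,300)),0,0,0,69,0)])
cv2.imwrite("pics/ov.png",im)
E
```

```text
(400, 600, 3) (330, 420, 3)
```

View pics/ov.png

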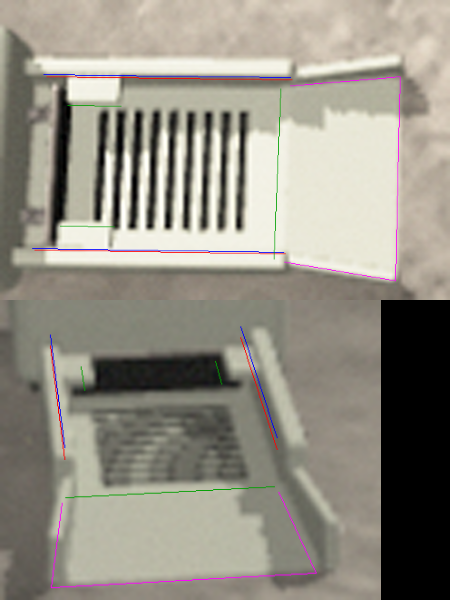

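The projected check lines agree with both views to within about 1–1.5 mm. Now I plan the insertion waypoints.

```bash
python3 - <<'E'
from h import *
for w in [(-.1335,0,.03,2.8),(-.1335,0,.0175,2.8),(-.113,0,.0147,2.8)]:print(ftarget(*w))
E
```

```text
[0.53, -3.37, 14.23, -0.27, 0.02, -0.15]
[0.53, -3.93, 26.71, -0.27, 0.02, -0.15]
[0.48, -24.53, 28.61, -0.27, 0.02, -0.15]
```

Call:
arm_command(
  commands=[0.0006,-0.0034,0.0142,-0.3,0,-0.15,0,0.0006,-0.0039,0.0267,-0.3,0,-0.15,0,0.0006,-0.0039,0.0267,-0.3,0,-0.15,0,0.0006,-0.011,0.0273,-0.3,0,-0.15,0,0.0006,-0.018,0.028,-0.3,0,-0.15,0,0.0006,-0.0245,0.0286,-0.3,0,-0.15,0,0.0006,-0.0245,0.0286,-0.3,0,-0.15,0,0.0006,-0.0245,0.0286,-0.3,0,-0.15,0],
)

```text
t: 4.6
eef_pos: [0.4755, -0.0057, 0.0378]
tool_rot: [0.024, 1.0, 0.008, 0.001]
contact_force: [2.3, 1.7, -1.4]
gripper_width: 0.094
grasp_force: 40.8
```

```bash
python3 - <<'E'
from h import *
fnow()
for w in [(-.113,0,.0145,2.8),(-.085,0,.0125,2.8),(-.065,0,.0112,2.8),(-.045,0,.0102,2.8)]:print(ftarget(*w))
E
```

```text
org [-110.79   -1.05   15.17] nose [-55.86  -0.88  12.52] tail [-165.73   -1.21   17.82] yaw 0.17 F(col) [ 1.68 -2.36 -1.43] grip 40.8 0.094 t 4.6
[-1.13, 2.15, 0.75, -0.03, -0.09, 0.17]
[-1.04, -25.91, 1.4, -0.03, -0.09, 0.17]
[-0.99, -45.95, 1.73, -0.03, -0.09, 0.17]
[-0.93, -65.97, 1.77, -0.03, -0.09, 0.17]
```

Call:
arm_command(
  commands=[0,0,0,0,0,0,0,0,0,0,0,0,0,0,0,0,0,0,0,0,0],
)

```text
t: 4.9
eef_pos: [0.4752, -0.0065, 0.0377]
tool_rot: [0.024, 1.0, 0.007, 0.001]
contact_force: [2.7, 1.6, -1.7]
gripper_width: 0.093
grasp_force: 40.9
```

```bash
python3 - <<'E'
from h import *
fnow()
for w in [(-.085,0,.0125,2.8),(-.065,0,.0112,2.8),(-.045,0,.0102,2.8)]:print(ftarget(*w))
E
```

```text
org [-111.63   -0.79   14.97] nose [-56.7   -0.69  12.29] tail [-166.57   -0.9    17.65] yaw 0.11 F(col) [ 1.61 -2.76 -1.67] grip 40.9 0.093 t 4.9
[-0.79, -26.72, 1.17, -0.01, -0.06, 0.11]
[-0.75, -46.76, 1.49, -0.01, -0.06, 0.11]
[-0.71, -66.79, 1.52, -0.01, -0.06, 0.11]
```

Call:
arm_command(
  commands=[0.001,0.0,0.0,0,0,0,0,0.001,0,0,0,0,0,0,0.001,0,0,0,0,0,0,0.001,0,0,0,0,0,0],
)

```text
t: 5.3
eef_pos: [0.4756, -0.0069, 0.0374]
tool_rot: [0.025, 1.0, 0.007, -0.0]
contact_force: [1.6, 0.7, -1.6]
gripper_width: 0.097
grasp_force: 40.8
```

```bash
python3 - <<'E'
from h import *
fnow()
E
```

```text
org [-111.95   -1.08   14.7 ] nose [-57.02  -0.96  11.99] tail [-166.89   -1.2    17.42] yaw 0.13 F(col) [ 0.64 -1.58 -1.55] grip 40.8 0.097 t 5.3
```

Call:
arm_command(
  commands=[0.001,0.0,0.0,0,0,0,0,0.001,0,0,0,0,0,0,0.001,0,0,0,0,0,0,0.001,0,0,0,0,0,0],
)

```text
t: 5.7
eef_pos: [0.4761, -0.0067, 0.0372]
tool_rot: [0.025, 1.0, 0.007, -0.0]
contact_force: [0.6, 0.2, -1.7]
gripper_width: 0.092
grasp_force: 40.7
```

```bash
python3 - <<'E'
from h import *
fnow()
for w in [(-.095,-.002,.013,2.8),(-.085,-.002,.0122,2.8),(-.065,-.002,.011,2.8)]:print(ftarget(*w))
E
```

```text
org [-111.85   -1.63   14.55] nose [-56.92  -1.49  11.83] tail [-166.79   -1.76   17.26] yaw 0.14 F(col) [ 0.22 -0.64 -1.68] grip 40.7 0.092 t 5.7
[0.31, -16.9, 0.73, 0.03, 0.06, 0.14]
[0.33, -26.93, 1.04, 0.03, 0.06, 0.14]
[0.38, -46.96, 1.25, 0.03, 0.06, 0.14]
```

Call:
arm_command(
  commands=[0.001,-0.003,0.0003,0,0,0.1,0,0.001,-0.007,0.0005,0,0,0.1,0,0.001,-0.012,0.0007,0,0,0.1,0,0.001,-0.017,0.0007,0,0,0.1,0,0.001,-0.017,0.0007,0,0,0.1,0,0.001,-0.017,0.0007,0,0,0.1,0],
)

```text
t: 6.3
eef_pos: [0.4774, 0.0106, 0.0359]
tool_rot: [0.025, 1.0, 0.007, 0.0]
contact_force: [0.2, 0.9, -2.1]
gripper_width: 0.095
grasp_force: 40.7
```

```bash
python3 - <<'E'
from h import *
fnow()
for w in [(-.085,-.0027,.0122,2.8),(-.065,-.0027,.011,2.8),(-.045,-.0027,.0102,2.8)]:print(ftarget(*w))
E
```

```text
org [-94.55  -3.21  13.21] nose [-39.62  -3.14  10.51] tail [-149.48   -3.28   15.92] yaw 0.07 F(col) [ 0.92 -0.2  -2.08] grip 40.7 0.095 t 6.3
[-0.54, -9.58, 0.55, 0.02, 0.01, 0.07]
[-0.52, -29.62, 0.77, 0.02, 0.01, 0.07]
[-0.5, -49.63, 0.59, 0.02, 0.01, 0.07]
```

Call:
arm_command(
  commands=[0,-0.005,0.0003,0,0,0,0,0,-0.01,0.0006,0,0,0,0,0,-0.015,0.0007,0,0,0,0,0,-0.02,0.0008,0,0,0,0,0,-0.025,0.0008,0,0,0,0,0,-0.03,0.0008,0,0,0,0,0,-0.03,0.0008,0,0,0,0,0,-0.03,0.0008,0,0,0,0],
)

```text
t: 7.1
eef_pos: [0.477, 0.0403, 0.0336]
tool_rot: [0.025, 1.0, 0.007, 0.0]
contact_force: [0.1, 0.8, -1.1]
gripper_width: 0.095
grasp_force: 40.7
```

```bash
python3 - <<'E'
from h import *
fnow()
for w in [(-.045,-.0027,.0102,2.8),(-.03,-.0027,.0095,2.8)]:print(ftarget(*w))
E
```

```text
org [-64.83  -3.19  10.94] nose [-9.9  -3.15  8.23] tail [-119.76   -3.24   13.64] yaw 0.05 F(col) [ 0.76 -0.11 -1.13] grip 40.7 0.095 t 7.1
[-0.51, -19.84, -0.23, 0.02, 0.01, 0.05]
[-0.5, -34.85, -0.27, 0.02, 0.01, 0.05]
```

Call:
arm_command(
  commands=[0,-0.005,-0.0002,0,0,0,0,0,-0.01,-0.0003,0,0,0,0,0,-0.015,-0.0005,0,0,0,0,0,-0.02,-0.0005,0,0,0,0,0,-0.025,-0.0005,0,0,0,0,0,-0.03,-0.0005,0,0,0,0,0,-0.03,-0.0005,0,0,0,0,0,-0.03,-0.0005,0,0,0,0],
)

```text
t: 7.9
eef_pos: [0.4766, 0.0703, 0.0327]
tool_rot: [0.025, 1.0, 0.007, 0.0]
contact_force: [0.6, 0.5, -1.3]
gripper_width: 0.094
grasp_force: 40.7
```

```bash
python3 - <<'E'
from h import *
fnow()
for w in [(-.02,-.003,.0092,2.8),(-.01,-.003,.0088,2.8)]:print(ftarget(*w))
E
```

```text
org [-34.82  -3.17   9.96] nose [20.12 -3.12  7.25] tail [-89.75  -3.21  12.66] yaw 0.05 F(col) [ 0.5  -0.59 -1.29] grip 40.7 0.094 t 7.9
[-0.19, -14.83, 0.04, 0.02, 0.01, 0.05]
[-0.18, -24.84, -0.05, 0.02, 0.01, 0.05]
```

Call:
arm_command(
  commands=[0,0,0.0005,0,0,0,0,0,-0.003,0.0005,0,0,0,0,0,-0.006,0.0005,0,0,0,0,0,-0.009,0.0004,0,0,0,0,0,-0.012,0.0004,0,0,0,0,0,-0.015,0.0003,0,0,0,0,0,-0.015,0.0003,0,0,0,0],
)

```text
t: 8.6
eef_pos: [0.4765, 0.0859, 0.0316]
tool_rot: [0.024, 1.0, 0.007, 0.0]
contact_force: [0.6, 0.2, -1.6]
gripper_width: 0.094
grasp_force: 40.7
```

```bash
python3 - <<'E'
from h import *
fnow()
for w in [(-.01,-.003,.0085,2.8),(-.005,-.003,.0083,2.8)]:print(ftarget(*w))
E
```

```text
org [-19.21  -3.23   8.97] nose [35.73 -3.15  6.28] tail [-74.14  -3.3   11.65] yaw 0.08 F(col) [ 0.23 -0.63 -1.59] grip 40.7 0.094 t 8.6
[-0.26, -9.22, 0.01, -0.0, -0.01, 0.08]
[-0.25, -14.23, -0.03, -0.0, -0.01, 0.08]
```

Call:
arm_command(
  commands=[0,-0.003,0,0,0,0,0,0,-0.006,0,0,0,0,0,0,-0.009,0,0,0,0,0,0,-0.012,0,0,0,0,0,0,-0.012,0,0,0,0,0,0,-0.012,0,0,0,0,0],
)

```text
t: 9.2
eef_pos: [0.4763, 0.0973, 0.031]
tool_rot: [0.025, 1.0, 0.007, 0.0]
contact_force: [0.3, 0.1, -2.7]
gripper_width: 0.091
grasp_force: 40.7
```

```bash
python3 - <<'E'
from h import *
fnow()
for w in [(-.005,-.003,.0083,2.8),(0,-.003,.008,2.8)]:print(ftarget(*w))
E
```

```text
org [-7.85 -3.16  8.32] nose [47.09 -3.11  5.62] tail [-62.78  -3.21  11.03] yaw 0.05 F(col) [ 0.06 -0.31 -2.71] grip 40.7 0.091 t 9.2
[-0.19, -2.84, -0.11, 0.02, 0.01, 0.05]
[-0.18, -7.85, -0.05, 0.02, 0.01, 0.05]
```

Now I advance in short steps toward the plate.

Call:
arm_command(
  commands=[0,-0.001,0,0,0,0,0,0,-0.002,0,0,0,0,0,0,-0.003,0,0,0,0,0,0,-0.004,0,0,0,0,0,0,-0.004,0,0,0,0,0,0,-0.004,0,0,0,0,0],
)

```text
t: 9.8
eef_pos: [0.4763, 0.1012, 0.0308]
tool_rot: [0.025, 1.0, 0.006, 0.0]
contact_force: [-0.1, 0.2, -1.8]
gripper_width: 0.095
grasp_force: 40.7
```

```bash
python3 -c "
from h import *
fnow()"
```

```text
org [-3.92 -3.18  8.15] nose [51.02 -3.15  5.45] tail [-58.85  -3.22  10.85] yaw 0.04 F(col) [ 0.2   0.05 -1.84] grip 40.7 0.095 t 9.8
```

Call:
arm_command(
  commands=[0,-0.001,0,0,0,0,0,0,-0.002,0,0,0,0,0,0,-0.002,0,0,0,0,0,0,-0.002,0,0,0,0,0],
)

```text
t: 10.2
eef_pos: [0.4763, 0.102, 0.0308]
tool_rot: [0.025, 1.0, 0.006, -0.0]
contact_force: [0.9, -5.5, -0.2]
gripper_width: 0.098
grasp_force: 40.9
```

```bash
python3 -c "
from h import *
fnow()"
```

```text
org [-3.18 -3.21  8.04] nose [51.75 -3.23  5.27] tail [-58.11  -3.18  10.81] yaw -0.03 F(col) [-5.51 -0.86 -0.21] grip 40.9 0.098 t 10.2
```

Call:
arm_command(
  commands=[0,-0.0005,0,0,0,0,0,0,-0.001,0,0,0,0,0,0,-0.0015,0,0,0,0,0,0,-0.002,0,0,0,0,0,0,-0.002,0,0,0,0,0,0,-0.002,0,0,0,0,0],
)

```text
t: 10.8
eef_pos: [0.4762, 0.1035, 0.0307]
tool_rot: [0.025, 1.0, 0.006, -0.0]
contact_force: [0.2, -6.4, 1.0]
gripper_width: 0.095
grasp_force: 41.1
```

```bash
python3 -c "
from h import *
fnow()"
```

```text
org [-1.61 -3.21  7.96] nose [53.32 -3.26  5.16] tail [-56.54  -3.17  10.75] yaw -0.05 F(col) [-6.39 -0.1   0.96] grip 41.1 0.095 t 10.8
```

Call:
arm_command(
  commands=[0,-0.0005,0,0,0,0,0,0,-0.001,0,0,0,0,0,0,-0.0015,0,0,0,0,0,0,-0.0015,0,0,0,0,0,0,-0.0015,0,0,0,0,0],
)

```text
t: 11.3
eef_pos: [0.4762, 0.1047, 0.0306]
tool_rot: [0.026, 1.0, 0.006, -0.0]
contact_force: [1.0, -7.7, 1.3]
gripper_width: 0.093
grasp_force: 41.1
```

```bash
python3 -c "
from h import *
fnow()"
```

```text
org [-0.46 -3.17  7.88] nose [54.47 -3.23  5.06] tail [-55.39  -3.11  10.69] yaw -0.06 F(col) [-7.67 -0.93  1.3 ] grip 41.1 0.093 t 11.3
```

Call:
arm_command(
  commands=[0,-0.0005,0,0,0,0,0,0,-0.001,0,0,0,0,0,0,-0.001,0,0,0,0,0,0,-0.001,0,0,0,0,0],
)

```text
t: 11.7
eef_pos: [0.4761, 0.1054, 0.0306]
tool_rot: [0.026, 1.0, 0.005, -0.0]
contact_force: [0.6, -8.1, 0.9]
gripper_width: 0.092
grasp_force: 41.2
```

```bash
python3 -c "
from h import *
fnow();print(ftarget(0.001,-.0032,.0055,0.3))"
```

```text
org [ 0.26 -3.16  7.82] nose [55.19 -3.23  4.99] tail [-54.67  -3.09  10.65] yaw -0.08 F(col) [-8.07 -0.5   0.92] grip 41.2 0.092 t 11.7
[0.07, 0.07, 3.91, 2.65, 0.05, -0.08]
```

Call:
arm_command(
  commands=[0,-0.0003,0.0004,0.3,0,0,0,0,-0.0003,0.0008,0.6,0,0,0,0,-0.0003,0.0012,0.9,0,0,0,0,-0.0003,0.0016,1.2,0,0,0,0,-0.0003,0.0016,1.2,0,0,0],
)

```text
t: 12.2
eef_pos: [0.4762, 0.1054, 0.0289]
tool_rot: [0.015, 1.0, 0.005, -0.0]
contact_force: [0.7, -8.5, 1.0]
gripper_width: 0.096
grasp_force: 41.1
```

```bash
python3 -c "
from h import *
fnow();print(ftarget(0.001,-.0032,.0055,0.3))"
```

```text
org [ 0.68 -3.19  6.83] nose [55.66 -3.28  5.15] tail [-54.29  -3.09   8.5 ] yaw -0.10 F(col) [-8.52 -0.64  1.  ] grip 41.1 0.096 t 12.2
[0.06, 0.16, 2.21, 1.45, 0.05, -0.1]
```

The tail is now below the lip top with no vertical reaction, so I continue pressing it down.

Call:
arm_command(
  commands=[0,0,0.0004,0.3,0,0,0,0,0,0.0009,0.6,0,0,0,0,0,0.0013,0.9,0,0,0,0,0,0.0018,1.2,0,0,0,0,0,0.0022,1.45,0,0,0,0,0,0.0022,1.45,0,0,0],
)

```text
t: 12.8
eef_pos: [0.4761, 0.1051, 0.0266]
tool_rot: [0.003, 1.0, 0.005, -0.0]
contact_force: [0.1, -8.4, 0.7]
gripper_width: 0.095
grasp_force: 41.1
```

```bash
python3 -c "
from h import *
fnow()"
```

```text
org [ 0.9  -3.18  5.46] nose [55.9  -3.29  5.16] tail [-54.1   -3.08   5.76] yaw -0.11 F(col) [-8.44 -0.01  0.69] grip 41.1 0.095 t 12.8
```

Call:
arm_command(
  commands=[0,0,0.0004,0.2,0,0,0,0,0,0.0008,0.3,0,0,0,0,0,0.0008,0.3,0,0,0,0,0,0.0008,0.3,0,0,0],
)

```text
t: 13.2
eef_pos: [0.4762, 0.105, 0.0263]
tool_rot: [0.0, 1.0, 0.005, -0.0]
contact_force: [-1.0, -10.3, 6.7]
gripper_width: 0.092
grasp_force: 41.9
```

```bash
python3 -c "
from h import *
fnow()"
```

```text
org [ 0.96 -3.21  5.24] nose [55.96 -3.31  5.21] tail [-54.04  -3.11   5.26] yaw -0.11 F(col) [-10.26   1.16   6.66] grip 41.9 0.092 t 13.2
```

The filter is on the floor with a gentle vertical reaction. Next I ease it back onto the lip and release.

Call:
arm_command(
  commands=[0,0.0007,-0.0003,0,0,0,0,0,0.0014,-0.0003,0,0,0,0,0,0.002,-0.0003,0,0,0,0,0,0.0025,-0.0003,0,0,0,0,0,0.0025,-0.0003,0,0,0,0],
  force=20,
)

```text
t: 13.7
eef_pos: [0.4763, 0.1047, 0.0263]
tool_rot: [-0.001, 1.0, 0.006, -0.0]
contact_force: [0.8, -6.4, 1.4]
gripper_width: 0.091
grasp_force: 41.1
```

```bash
python3 -c "
from h import *
fnow()"
```

```text
org [ 0.68 -3.29  5.35] nose [55.68 -3.29  5.44] tail [-54.32  -3.29   5.25] yaw 0.00 F(col) [-6.38 -0.75  1.4 ] grip 41.1 0.091 t 13.7
```

Call:
arm_command(
  commands=[0,0.0007,0,0,0,0,0,0,0.0013,0,0,0,0,0,0,0.0013,0,0,0,0,0,0,0.0013,0,0,0,0,0],
)

```text
t: 14.1
eef_pos: [0.4763, 0.1044, 0.0263]
tool_rot: [-0.001, 1.0, 0.007, 0.0]
contact_force: [0.9, -2.9, 1.8]
gripper_width: 0.092
grasp_force: 41.1
```

```bash
python3 -c "
from h import *
fnow()"
```

```text
org [ 0.43 -3.28  5.37] nose [55.43 -3.23  5.52] tail [-54.57  -3.33   5.21] yaw 0.05 F(col) [-2.92 -0.88  1.76] grip 41.1 0.092 t 14.1
```

Call:
arm_command(
  commands=[0,0.0005,0,0,0,0,0.1,0,0.0005,0,0,0,0,0.2,0,0.0005,0,0,0,0,0.3,0,0.0005,0,0,0,0,0.3,0,0.0005,-0.02,0,0,0,0.3,0,0.0005,-0.05,0,0,0,0.3,0,0.0005,-0.08,0,0,0,0.3,0,0.0005,-0.1,0,0,0,0.3],
)

```text
t: 14.9
eef_pos: [0.4769, 0.1037, 0.1282]
tool_rot: [-0.002, 1.0, 0.006, 0.001]
contact_force: [-0.3, 0.6, -0.3]
gripper_width: 0.297
grasp_force: 0.0
```

Call:
arm_command(
  commands=[0,0.05,-0.03,0,0,0,0.3,0,0.1,-0.05,0,0,0,0.3,0,0.15,-0.08,0,0,0,0.3,0,0.2,-0.08,0,0,0,0.3,0,0.25,-0.08,0,0,0,0.3,0,0.28,-0.08,0,0,0,0.3,0,0.28,-0.08,0,0,0,0.3,0,0.28,-0.08,0,0,0,0.3],
)

```text
t: 15.7
eef_pos: [0.4796, -0.1778, 0.2054]
tool_rot: [-0.001, 1.0, 0.005, -0.0]
contact_force: [0.5, 0.7, 0.2]
gripper_width: 0.299
grasp_force: 0.0
```

```bash
python3 - <<'E'
from h import *
c=snap("top","top3");s=snap("side","side3");print(get_obs()["eef_pos"],get_obs()["t"])
a=cv2.resize(c["img"][212:302,120:300,::-1],None,fx=4,fy=4,interpolation=2)
b=cv2.resize(s["img"][185:257,262:366,::-1],None,fx=3.3,fy=3.3,interpolation=2)
cv2.imwrite("pics/end.png",np.vstack([a,cv2.copyMakeBorder(b,0,0,0,720-b.shape[1],0)]))
E
```

```text
[ 0.47993079 -0.17538945  0.20532058] 15.8
```

View pics/end.png

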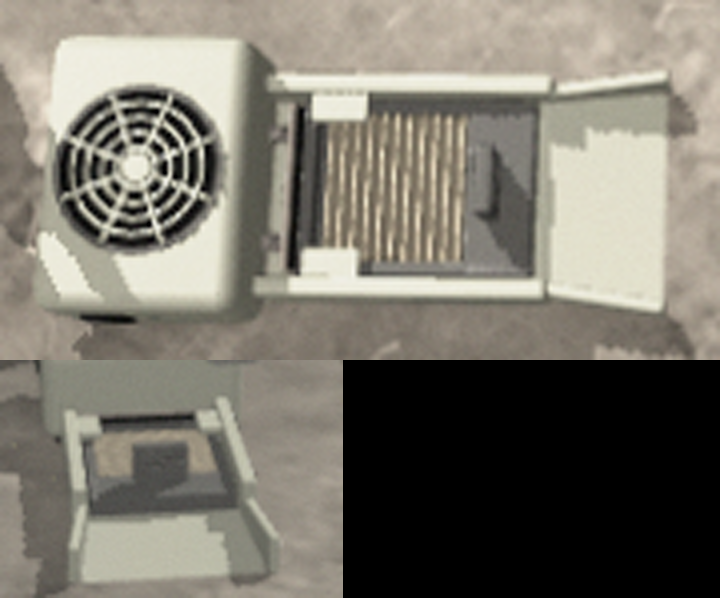

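```bash
python3 - <<'E'
from h import *
c=load("top3");C=frame(CH);o0=np.r_[COL,0]
A=lambda p:np.array(p,float)/4+[120-.375,212-.375]
p=onplane(c,A([[539,107],[535,272],[537,190]]),.021);print(np.round((p-o0)@C*1e3,1))
t=onplane(c,A([[494,146],[477,146],[494,212]]),.045);print(np.round((t-o0)@C*1e3,1))
E
```

```text
[[-56.4 -40.6  21. ]
 [-57.5  37.5  21. ]
 [-57.   -1.   21. ]]
[[-39.7 -16.9  45. ]
 [-31.9 -16.8  45. ]
 [-41.1  13.6  45. ]]
```

```bash
python3 - <<'E'
from h import *
s=load("side3");C=frame(CH);o0=np.r_[COL,0];g=s["img"].astype(int).sum(2)//3
for col in(292,325,329):print(col,list(zip(range(216,238),g[216:238,col].tolist())))
for y in(36,-26,-34):
  print(y,[np.round(proj(s,o0+C@np.array(p)),1).tolist() for p in([[-.055,y/1e3,.021],[-.055,y/1e3,.01],[-.055,y/1e3,.026],[-.06,y/1e3,.01]])])
E
```

```text
292 [(216, 145), (217, 139), (218, 138), (219, 133), (220, 115), (221, 110), (222, 108), (223, 110), (224, 110), (225, 91), (226, 76), (227, 80), (228, 78), (229, 78), (230, 75), (231, 78), (232, 111), (233, 131), (234, 165), (235, 181), (236, 182), (237, 181)]
325 [(216, 147), (217, 143), (218, 131), (219, 115), (220, 109), (221, 109), (222, 109), (223, 108), (224, 113), (225, 95), (226, 76), (227, 77), (228, 77), (229, 75), (230, 96), (231, 121), (232, 127), (233, 129), (234, 132), (235, 133), (236, 131), (237, 164)]
329 [(216, 74), (217, 78), (218, 77), (219, 80), (220, 76), (221, 79), (222, 92), (223, 99), (224, 104), (225, 93), (226, 79), (227, 76), (228, 77), (229, 79), (230, 103), (231, 127), (232, 132), (233, 132), (234, 133), (235, 131), (236, 131), (237, 153)]
36 [[[289.8, 227.4]], [[289.9, 232.7]], [[289.7, 225.0]], [[290.1, 233.9]]]
-26 [[[322.7, 225.8]], [[322.7, 231.1]], [[322.7, 223.4]], [[323.0, 232.2]]]
-34 [[[327.0, 225.6]], [[326.9, 230.9]], [[327.0, 223.2]], [[327.3, 232.0]]]
```

The right-hand part of the tail shows 5.5 px above the lip (5.3 expected when seated); the left is hidden in the tab's shadow. I'll confirm with a gentle press on the tail strip.

```bash
python3 - <<'E'
from h import *
C=frame(CH)
for z in(.1,.03):print(delta(np.r_[COL,0]+C@np.array([-.0585,-.003,z]),toolR(C)))
E
```

```text
[0.14, -255.61, 106.15, -0.18, 0.03, 0.13]
[0.17, -255.39, 176.15, -0.18, 0.03, 0.13]
```

Call:
arm_command(
  commands=[0,-0.05,0.02,0,0,0,0,0,-0.1,0.04,0,0,0,0,0,-0.15,0.06,0,0,0,0,0,-0.2,0.085,0,0,0,0,0,-0.245,0.105,0,0,0,0,0,-0.2555,0.106,-0.2,0,0.1,0,0,-0.2555,0.106,-0.2,0,0.1,0,0,-0.2555,0.106,-0.2,0,0.1,0],
)

```text
t: 16.6
eef_pos: [0.4759, 0.0807, 0.1]
tool_rot: [0.0, 1.0, 0.008, -0.0]
contact_force: [0.0, -0.1, 0.3]
gripper_width: 0.003
grasp_force: 0.0
```

```bash
python3 - <<'E'
from h import *
C=frame(CH);o=get_obs();print(o["gripper_width"])
for z in(.03,.024):print(delta(np.r_[COL,0]+C@np.array([-.0585,-.003,z]),toolR(C)))
E
```

```text
0.0025408129852910167
[0.48, 0.06, 70.0, 0.05, 0.05, 0.18]
[0.48, 0.05, 76.0, 0.05, 0.05, 0.18]
```

Call:
arm_command(
  commands=[0,0,0.03,0,0,0,0,0,0,0.06,0,0,0,0,0,0,0.07,0,0,0,0,0,0,0.073,0,0,0,0,0,0,0.0755,0,0,0,0,0,0,0.0755,0,0,0,0],
)

```text
t: 17.2
eef_pos: [0.4773, 0.0787, 0.0255]
tool_rot: [0.0, 1.0, 0.005, 0.001]
contact_force: [-0.3, -1.1, 0.3]
gripper_width: -0.001
grasp_force: 0.0
```

Call:
arm_command(
  commands=[0,0,0.001,0,0,0,0,0,0,0.002,0,0,0,0,0,0,0.0025,0,0,0,0,0,0,0.003,0,0,0,0,0,0,0.003,0,0,0,0,0,0,0.003,0,0,0,0],
)

```text
t: 17.8
eef_pos: [0.4766, 0.0788, 0.0217]
tool_rot: [0.001, 1.0, 0.006, -0.0]
contact_force: [0.1, 0.5, 0.2]
gripper_width: -0.003
grasp_force: 0.0
```

Call:
arm_command(
  commands=[0,0,0.0005,0,0,0,0,0,0,0.001,0,0,0,0,0,0,0.0015,0,0,0,0,0,0,0.0015,0,0,0,0],
)

```text
t: 18.2
eef_pos: [0.4768, 0.0788, 0.0208]
tool_rot: [0.001, 1.0, 0.005, 0.0]
contact_force: [-2.9, -0.2, 9.6]
gripper_width: -0.0
grasp_force: 5.0
```

The strip was met at z = 20.9 mm, against 21 mm expected for a seated filter. I'll retreat and hand in.

Call:
arm_command(
  commands=[0,0,-0.005,0,0,0,0,0,0,-0.03,0,0,0,0,0,0,-0.07,0,0,0,0,0,0.04,-0.11,0,0,0,0,0,0.04,-0.11,0,0,0,0,0,0.04,-0.11,0,0,0,0],
)

```text
t: 18.8
eef_pos: [0.4777, 0.0378, 0.1313]
tool_rot: [0.0, 1.0, 0.004, 0.001]
contact_force: [-0.5, 0.3, -0.4]
gripper_width: -0.0
grasp_force: 0.0
```

```bash
python3 -c "
from h import *
o=get_obs();print(o['eef_pos'],o['contact_force']);print(hand_in())"
```

```text
[0.47774229 0.0377612  0.13130067] [-0.47212121  0.28755514 -0.39518034]
the job is handed in; nothing more can be done
None
```

I fitted the filter behind the lip and handed the job in at about 19 s (no verdict was shown): a press on its tail strip met it at 20.9 mm (21 mm expected when seated), wrist-force readings stayed around 12 N or less, and the arm stayed clear of the jars.

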